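# Wedge a trial cupboard door shut

## Task

The small cupboard door hung in the trial frame stands ajar and must be fixed shut. Take the thick wooden wedge (not the flat shim) and push or tap it, thin end first and flat on the bench, from the front under the middle of the door's free half (the half away from the hinges), until the door is shut against its stop and jammed, lifted a few millimetres off its hinge seats. Then let go of the wedge and leave it there.

Things in the scene. Friction and masses are not known exactly. Their poses are not given: they have to be found in the camera images.
- wedge_grip (a point): Loose pale wooden wedge, 180 long, 32 wide. Point: centre of its butt (grip here), 17 above the underside; x to the thin end, y across, z up. Butt flat-topped, 34 high, from x -30 to +30; then the top slopes 1 in 4 down to the thin end, 4 high at x +150. 0.1 kg. A flat shim, 160 long and only 10 high, lies here too (maybe swapped). At the start thin ends point roughly away from the robot.
- mouth (a point): Bench-top point (z 0) below the shut door's front face, mid free half: aim the wedge's centreline here. x: away from robot through the frame (push direction); y left along it. Fixed wooden frame y -180 to 80, 187 high, feet to x -18. Door 196 wide, 18 thick, 136 high, knob 17 proud; gap below 16. The slope meets the shut door with the grip point at x -102; each 4 more lifts it 1.
- door_swing (a joint): Swing of the frame-and-panel door about upright brass hinges on its right side (axis at x 0, y -149 mm from the mouth point), rad: 0 shut against its stop, growing as the free left edge swings towards the robot; 0.08 to 0.22 at the start. It swings lightly: the wedge, pushed against its lower edge, first swings it shut, then lifts it.
- door_lift (a joint): Rise of the door on its lift-off hinges, m: 0 on the hinge seats, 0.008 the hard upper stop. The door weighs 0.3 kg and a spring of 0.2 N/mm presses it down. Pushing the wedge in to a lift of 0.004 to 0.005 takes about 8 to 16 N; it then stays by friction.

How it is judged:
By the outcome, as a careful person would: the job done as asked, in the order asked, and still so for the second after the job is handed in, with the robot touching nothing.
It also fails if it takes over 38 s, if anything falls off the work surface, if the arm or the gripper's body presses on something with over 40 N, if the wrist force passes 120 N, or if a joint passes its speed limit or range.

## Robot

A 6-joint arm with a two-finger parallel gripper is mounted at the origin on the work surface; the furniture and walls round the work are solid. World frame = base frame: x ahead of the robot, y to its left, z up, the work surface at z = 0. Lengths are in m, angles in rad, forces in N, time in s.
With the tool pointing down it reaches from about 0.225 to 0.875 m from the base axis. Payload 3.4 kg.
Tool frame: the origin (TCP) lies between the finger pads; the fingertips stand 8 mm ahead of it and the grasp point (between the pads) lies 11 mm behind it; z points along the fingers, y is the line along which they close (so a half turn about z gives the same grasp; the last joint's range is limited). The gripper opens to 85 mm and grips with 20 to 120 N. Pads are 22 mm wide; open, the fingers measure 114 mm over their backs; the gripper's body (76 mm by 85 mm) begins 54 mm behind the grasp point. The pads swing forward as they close: fully open they stand 13 mm farther back than shut.
Start: joints at [-1.27, 0.276, 1.505, -0, 1.361, -0.121], TCP at [0.235, -0.525, 0.239] pointing down, gripper open.
Joint ranges: [-2.89, 2.89], [-0.75, 2.08], [0.22, 2.7], [-1.18, 4.32], [0.11, 2.71], [-2.7, 2.7]. Speed limits (rad/s): [2.57, 2.57, 3.14, 3.14, 3.14, 3.14].

## Interface

Orientations are given as a unit quaternion [w, x, y, z].
In Python, from rig import manip gives the robot as it stands.
- The arm moves only by the tool move_arm, never from a script. Its argument "deltas" is a list that holds one entry, the list of rows, each a list of 5 numbers: the shift along the tool's x, y, z normalised to -1 to 1, where 1 is 80 cm, then the turn about the tool's z normalised to -1 to 1, where 1 is 120 degrees, then the closure, from -1 (fully open) to 1 (shut). In form: [[[tx, ty, tz, twist, grip], ...]]. A call has 1 to 12 rows; each row is the pose to reach, as a shift and turn from the pose commanded when the call began, along the tool's axes at that moment; what a row does not reach only later rows make up. A row lasts 1/10 s, in which the tool goes at most 50 mm and 8.59 degrees, less where a joint would pass 70% of its speed; a pose out of reach is approached as far as the arm can. A call with a number of a shift or a turn outside -1 to 1 is refused whole. A call with a gripper value outside its range is refused whole. The fingers move at their own pace and stop on an object; "squeeze" is the grip in N (left out, the last holds). Time passes only in rows, so rows that repeat a pose let the fingers close. It gives the time, the measured TCP pose, the force, the opening and the grip force at its end, in the units of the state.
- manip.get_state(): the state, without advancing time (a new reading comes with each control period).
- manip.get_image(name): name is "side" or "top" or "wrist"; returns the picture (480x640x3 uint8, red, green, blue); there is no depth.
- manip.camera_params(name): a dict with "fx", "fy", "cx", "cy" (pixels), "R" (3x3) and "t" (3): a world point X has camera coordinates R X + t; the wrist camera has in their place "tool_from_camera" (4x4, takes a point from camera to tool coordinates, whose origin is the TCP and whose axes are the flange's). Camera axes: x right, y down, z forward; pixel columns grow to the right and rows downward; lengths in m; the calibration is good to about 2 mm. A picture is of the moment at which its call begins: read the wrist's pose just before it. camera_params takes no time and is no camera call.
- manip.sign_off(): hands the job in; it is judged then, once.
The state is a dict: "clock": time; "qpos": joint angles; "qd": joint speeds; "effort": joint torques, N m; "position": TCP position; "ee_rot": TCP orientation; "contact_force": force on the tool from outside, world axes, zero at the start; "moment": the same for the moment, N m; "width": finger opening in m; "gripper_force": force on a finger pad.
Only numpy, scipy, OpenCV 4.12 (cv2) and the standard library are available. Lean on these libraries where they do the work, as an engineer would, in place of code of your own. Each camera call takes 0.05 s, during which the arm holds its last target. There are 200 camera calls.

## Working session

There is one attempt and no reset: what is moved stays moved. The work goes in short steps, Python scripts to look and compute and a tool call to move; the robot and the scene stay as the last step left them, time stands still between calls to the robot, and variables do not carry over. Pictures are saved under pics/ and viewed, at most 10 in all, crops included, and the job is handed in when it is done.

Besides the shell and the picture viewer there is one more tool, called after "Call:" by a JSON object that holds its "fn" and its "kwargs", one argument or row to a line. move_arm: Moves the arm, as the interface text tells. Scaled input: -1 to 1 covers 80 cm each way for a shift and 120 degrees each way for a turn. Its arguments: {"type":"object","properties":{"deltas":{"type":"array","items":{"type":"array","items":{"type":"array","items":{"type":"number","minimum":-1,"maximum":1}}}},"squeeze":{"type":"number"}},"required":["deltas"]}

```bash
mkdir -p pics
cat > h.py <<'E'
from rig import manip
import numpy as np, cv2
from scipy.spatial.transform import Rotation as Ro
def snap(n,f):
    im=manip.get_image(n); cv2.imwrite('pics/'+f+'.png',im[:,:,::-1]); return im
def ray(n,u,v,z,st=None):
    c=manip.camera_params(n)
    d=np.array([(u-c['cx'])/c['fx'],(v-c['cy'])/c['fy'],1])
    if n=='wrist':
        T=np.array(c['tool_from_camera']); q=st['ee_rot']; R=Ro.from_quat([q[1],q[2],q[3],q[0]]).as_matrix()
        o=R@T[:3,3]+st['position']; d=R@T[:3,:3]@d
    else:
        R=np.array(c['R']); o=-R.T@np.array(c['t']); d=R.T@d
    return o+d*(z-o[2])/d[2]
E
python3 - <<'E'
from h import *
s=manip.get_state(); print(s)
snap('top','top1'); snap('side','side1')
E
```

```text
{'clock': 0.0, 'qpos': array([-1.27001273e+00,  2.76595463e-01,  1.50617573e+00, -2.51972066e-06,
        1.36071316e+00, -1.20994272e-01]), 'qd': array([0.00243464, 0.00097697, 0.00054316, 0.0020866 , 0.00081531,
       0.00119151]), 'effort': array([-3.51018061e-04, -4.16780877e+01, -2.45806199e+01, -2.87402690e-04,
        1.09448552e-02, -6.02581238e-06]), 'position': array([ 0.23523138, -0.52408997,  0.23842248]), 'ee_rot': array([-9.41920700e-04,  9.77844729e-01,  2.09329385e-01, -8.61393709e-05]), 'contact_force': array([-0.35101244,  0.34754712,  0.77147598]), 'moment': array([0.01768436, 0.02293373, 0.03010916]), 'gripper_force': 0.0, 'width': 0.08502164871284544}
```

View pics/top1.png

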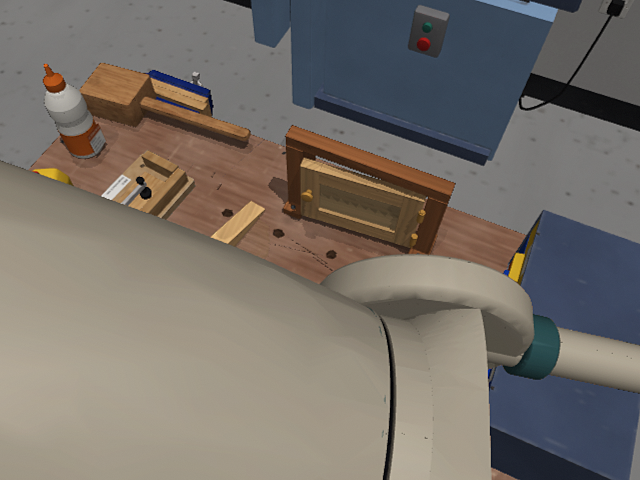

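View pics/side1.png

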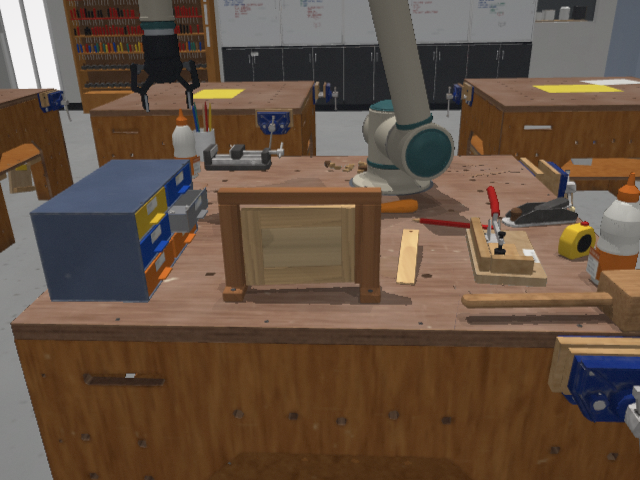

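Top: door and frame at about (365,195), one wedge or shim at (240,223), and the arm hides the rest. Side: the frame seen from behind, feet at (234,300) and (371,297), with the same piece at (408,255). The second piece is hidden.

Run:
```python
from h import *
np.set_printoptions(precision=3,suppress=True)
for n,u,v,z in [('side',224,301,0),('side',381,302,0),('side',408,284,0),('side',408,230,0.02),('top',290,212,0),('top',287,130,.187),('top',453,186,.187),('top',258,206,0.005),('top',215,238,.02)]: print(n,u,v,ray(n,u,v,z))
print(manip.camera_params('wrist'))
for n in('top','side'):
    c=manip.camera_params(n);print(-np.array(c['R']).T@c['t'],c['fx'])
```

```text
side 224 301 [ 0.683 -0.322  0.   ]
side 381 302 [ 0.68  -0.059  0.   ]
side 408 284 [ 0.614 -0.008  0.   ]
side 408 230 [0.408 0.009 0.02 ]
top 290 212 [ 0.626 -0.071  0.   ]
top 287 130 [ 0.648 -0.061  0.187]
top 453 186 [ 0.653 -0.32   0.187]
top 258 206 [ 0.611 -0.015  0.005]
top 215 238 [0.514 0.014 0.02 ]
{'fx': 334.8508529784117, 'fy': 334.8508529784117, 'cx': 319.60512826705343, 'cy': 239.640860083925, 'tool_from_camera': array([[ 0.001, -0.953, -0.303,  0.077],
       [ 1.   ,  0.001,  0.   , -0.001],
       [ 0.   , -0.303,  0.953, -0.134],
       [ 0.   ,  0.   ,  0.   ,  1.   ]])}
[ 0.137 -0.331  0.825] 558.0660641642941
[ 1.489 -0.109  0.454] 552.8680717308913
```

Call:
{"fn": "move_arm", "kwargs": {
  "deltas": [
    [[0.266,-0.394,-0.113,-0.85,-1],[0.266,-0.394,-0.113,-0.85,-1],[0.266,-0.394,-0.113,-0.85,-1],[0.266,-0.394,-0.113,-0.85,-1],[0.266,-0.394,-0.113,-0.85,-1],[0.266,-0.394,-0.113,-0.85,-1],[0.266,-0.394,-0.113,-0.85,-1],[0.266,-0.394,-0.113,-0.85,-1],[0.266,-0.394,-0.113,-0.85,-1],[0.266,-0.394,-0.113,-0.85,-1],[0.266,-0.394,-0.113,-0.85,-1],[0.266,-0.394,-0.113,-0.85,-1]]
  ]
}}

```text
clock: 1.3
position: [0.3003, -0.1495, 0.3295]
ee_rot: [-0.0, 0.45, 0.893, -0.0]
contact_force: [0.2, -0.2, 0.5]
width: 0.0852
gripper_force: 0.0
```

Call:
{"fn": "move_arm", "kwargs": {
  "deltas": [
    [[0,0,0,-0.446,-1],[0,0,0,-0.446,-1],[0,0,0,-0.446,-1],[0,0,0,-0.446,-1],[0,0,0,-0.446,-1],[0,0,0,-0.446,-1],[0,0,0,-0.446,-1],[0,0,0,-0.446,-1]]
  ]
}}

```text
clock: 2.1
position: [0.3003, -0.1497, 0.3294]
ee_rot: [-0.0, 0.003, 1.0, 0.0]
contact_force: [0.3, -0.1, 0.6]
width: 0.086
gripper_force: 0.0
```

Run:
```python
from h import *
s=manip.get_state(); print(s['position'],s['ee_rot'],s['qpos'])
w=snap('wrist','w1')
```

```text
[ 0.30027609 -0.14974094  0.32938589] [-2.69664084e-04  2.83582904e-03  9.99995924e-01  1.95274606e-04] [-6.70892875e-01 -1.44029522e-01  1.74742760e+00 -2.75156998e-05
  1.53885989e+00 -2.23601665e+00]
```

View pics/w1.png

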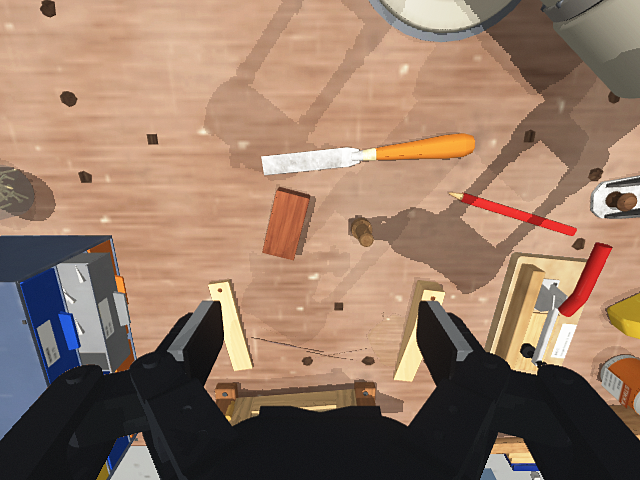

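Wrist view, robot base at the top: one piece spans about (220,282)–(243,368), the other (430,282)–(407,380). I need to tell which is thick, so I'll enlarge.

Run:
```python
from h import *
w=cv2.imread('pics/w1.png')
a=cv2.resize(w[265:395,195:265],None,fx=4.5,fy=4.5,interpolation=cv2.INTER_CUBIC)
b=cv2.resize(w[265:395,385:455],None,fx=4.5,fy=4.5,interpolation=cv2.INTER_CUBIC)
cv2.imwrite('pics/c1.png',np.hstack([a,b]))
```

```text
(no output)
```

View pics/c1.png

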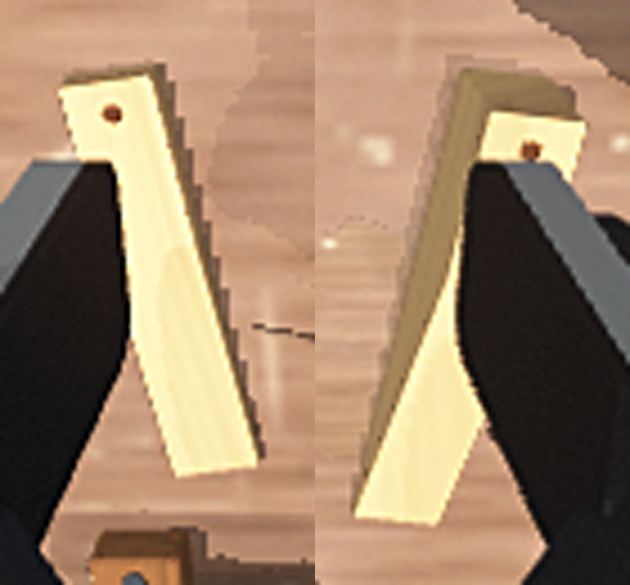

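The right-hand piece (world y≈-0.01) shows a tall butt and a sloping side, so it is the wedge. Its butt-top corners are at about (423.4,289.9) and (444.8,292.6), and its thin end is at (394,379.4)–(412,381).

Run:
```python
from h import *
np.set_printoptions(precision=4,suppress=True)
s=manip.get_state()
r=lambda u,v,z:ray('wrist',u,v,z,s)
bl,br=r(423.4,289.9,.034),r(444.8,292.6,.034); tl,tr=r(393.9,379.4,.004),r(412.1,381.2,.004)
print(bl,br,tl,tr,r(417.7,280.5,0),r(433.2,298.3,.034))
b=(bl+br)/2;t=(tl+tr)/2;d=(t-b)[:2];print(np.linalg.norm(d),np.degrees(np.arctan2(d[1],d[0])),'grip',b[:2]+d/np.linalg.norm(d)*.03)
for p in[(216.6,385),(240,383),(357,382),(375,381)]:
  for z in (0,.02): print(p,r(*p,z))
```

```text
[ 0.4332 -0.0031  0.034 ] [0.4376 0.0276 0.034 ] [ 0.6112 -0.0275  0.004 ] [0.615 0.003 0.004] [ 0.4342 -0.0016  0.    ] [0.4464 0.012  0.034 ]
0.17937922614610843 -7.843068749319195 grip [0.4651 0.0081]
(216.6, 385) [ 0.6241 -0.324   0.    ]
(216.6, 385) [ 0.6068 -0.3164  0.02  ]
(240, 383) [ 0.6203 -0.2843  0.    ]
(240, 383) [ 0.6031 -0.2785  0.02  ]
(357, 382) [ 0.6195 -0.088  -0.    ]
(357, 382) [ 0.6023 -0.0906  0.02  ]
(375, 381) [ 0.6176 -0.0579 -0.    ]
(375, 381) [ 0.6005 -0.0618  0.02  ]
```

Call:
{"fn": "move_arm", "kwargs": {
  "deltas": [
    [[-0.205,0.198,0.1,0.0625,-1],[-0.205,0.198,0.1,0.0625,-1],[-0.205,0.198,0.2,0.0625,-1],[-0.205,0.198,0.287,0.0625,-1],[-0.205,0.198,0.287,0.0625,-1],[-0.205,0.198,0.287,0.0625,-1],[-0.205,0.198,0.287,0.0625,-1],[-0.205,0.198,0.287,0.0625,-1],[-0.205,0.198,0.287,0.0625,-1],[-0.205,0.198,0.287,0.0625,-1]]
  ]
}}

```text
clock: 3.15
position: [0.4659, 0.0069, 0.1015]
ee_rot: [0.001, 0.068, 0.998, -0.0]
contact_force: [0.1, 0.2, 0.2]
width: 0.0854
gripper_force: 0.0
```

Run:
```python
from h import *
s=manip.get_state(); print(s['position'],s['ee_rot'])
w=snap('wrist','w2');t=snap('top','t2')
t=cv2.resize(t[100:280,230:480],None,fx=3,fy=3,interpolation=cv2.INTER_CUBIC)
cv2.imwrite('pics/t2c.png',t[:,:,::-1])
```

```text
[0.46590639 0.00688776 0.10148893] [ 1.09498830e-03  6.84072583e-02  9.97656829e-01 -3.16516204e-04]
```

View pics/w2.png

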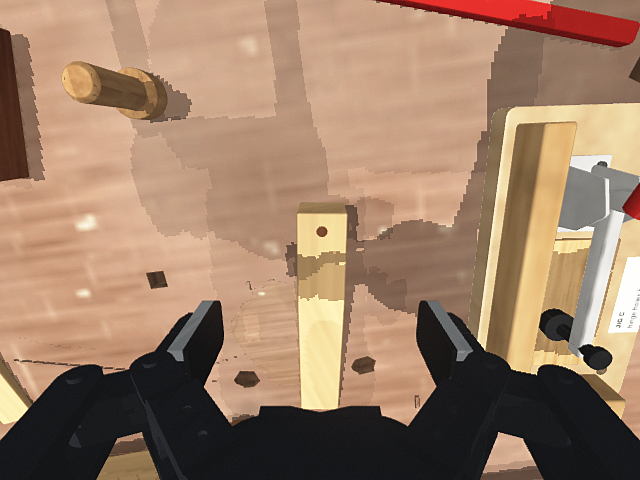

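View pics/t2c.png

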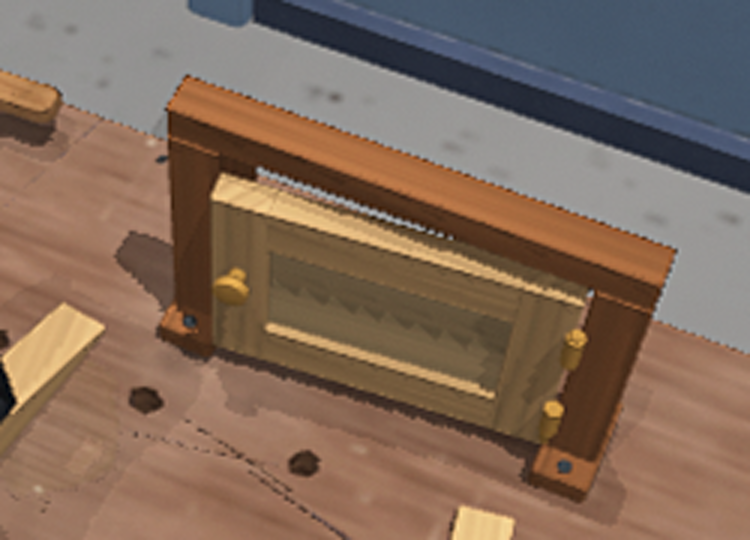

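The wedge lies centred between the open fingers (u≈322, butt rear edge v≈212). The top crop shows the door ajar, with foot fronts at crop (160,338)–(207,358) and (528,481)–(585,498).

Run:
```python
from h import *
np.set_printoptions(precision=4,suppress=True)
s=manip.get_state()
for u,v,z in[(299,212,.034),(347,212,.034),(322,232,.034)]: print('w',ray('wrist',u,v,z,s))
P=[(160,338,0),(207,358,0),(528,481,0),(585,498,0),(168,112,.187),(655,290,.187),(186,75,.187),(676,250,.187),(215,347,.016),(530,438,.016)]
for x,y,z in P: print((x,y),ray('top',x/3+230-1/3,y/3+100-1/3,z))
```

```text
w [ 0.4325 -0.0008  0.034 ]
w [0.4365 0.0285 0.034 ]
w [0.4471 0.0115 0.034 ]
(160, 338) [ 0.6205 -0.06   -0.    ]
(207, 358) [ 0.6195 -0.0912  0.    ]
(528, 481) [ 0.6212 -0.2908  0.    ]
(585, 498) [ 0.6244 -0.3236  0.    ]
(168, 112) [ 0.6343 -0.0653  0.187 ]
(655, 290) [ 0.6331 -0.3193  0.187 ]
(186, 75) [ 0.6602 -0.0627  0.187 ]
(676, 250) [ 0.6597 -0.3213  0.187 ]
(215, 347) [ 0.619  -0.0968  0.016 ]
(530, 438) [ 0.6384 -0.2832  0.016 ]
```

Call:
{"fn": "move_arm", "kwargs": {
  "deltas": [
    [[0,0.0025,0.055,0,-1],[0,0.0025,0.095,0,-1],[0,0.0025,0.11,0,-1],[0,0.0025,0.11,0,-1],[0,0.0025,0.11,0,1],[0,0.0025,0.11,0,1],[0,0.0025,0.11,0,1],[0,0.0025,0.11,0,1],[0,0.0025,0.11,0,1],[0,0.0025,0.11,0,1],[0,0.0025,0.11,0,1],[0,0.0025,0.11,0,1]]
  ],
  "squeeze": 60
}}

```text
clock: 4.45
position: [0.4666, 0.0093, 0.0133]
ee_rot: [0.001, 0.068, 0.998, -0.0]
contact_force: [-1.0, -0.5, 6.3]
width: 0.0307
gripper_force: 60.3
```

Call:
{"fn": "move_arm", "kwargs": {
  "deltas": [
    [[0,0,-0.05,0,1],[0,0,-0.05,0,1],[0.0224,-0.1,-0.05,-0.071,1],[0.0224,-0.15,-0.05,-0.071,1],[0.0224,-0.196,-0.05,-0.071,1],[0.0224,-0.196,-0.05,-0.071,1],[0.0224,-0.196,-0.05,-0.071,1],[0.0224,-0.196,-0.05,-0.071,1]]
  ]
}}

```text
clock: 5.25
position: [0.4261, -0.1431, 0.0518]
ee_rot: [-0.0, -0.005, 1.0, 0.0]
contact_force: [0.4, 0.6, -2.4]
width: 0.0311
gripper_force: 60.1
```

Run:
```python
from h import *
s=manip.get_state(); print(s['position'],s['ee_rot'],s['contact_force'],s['width'])
t=snap('top','t3')
t=cv2.resize(t[100:300,190:450],None,fx=3,fy=3,interpolation=cv2.INTER_CUBIC)
cv2.imwrite('pics/t3c.png',t[:,:,::-1])
```

```text
[ 0.42613491 -0.14311961  0.05184282] [-3.02042915e-04 -5.48132944e-03  9.99984857e-01  3.85483192e-04] [ 0.4414933   0.60289796 -2.37332952] 0.03111173133499448
```

View pics/t3c.png

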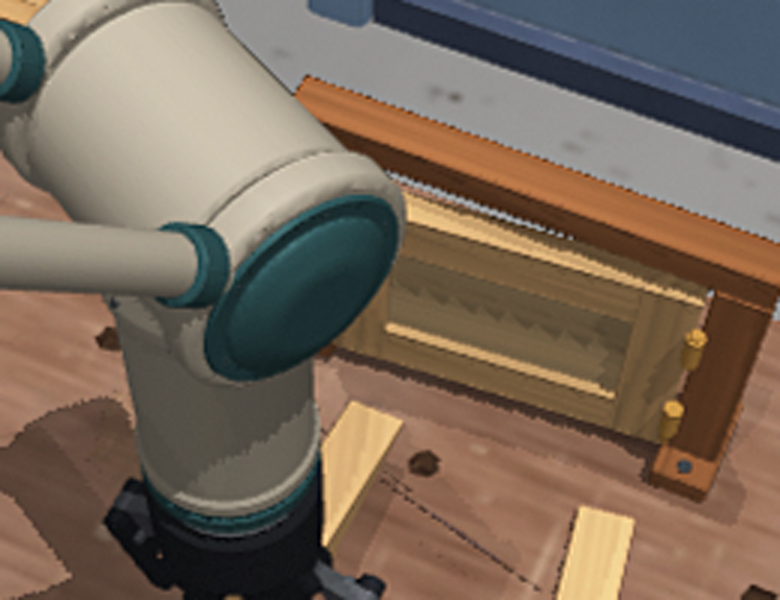

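Run:
```python
from h import *
np.set_printoptions(precision=4,suppress=True)
for x,y in[(350,402),(403,422)]:print(ray('top',x/3+190-1/3,y/3+100-1/3,.0425))
```

```text
[ 0.574  -0.1273  0.0425]
[ 0.5746 -0.1589  0.0425]
```

Call:
{"fn": "move_arm", "kwargs": {
  "deltas": [
    [[0,0,0.03,0,1],[0,0,0.0475,0,1],[0,0,0.0475,0,1],[-0.03,0,0.0475,0,1],[-0.06,0,0.0475,0,1],[-0.0875,0,0.0475,0,1],[-0.0875,0,0.0475,0,1]]
  ]
}}

```text
clock: 6.0
position: [0.5007, -0.1421, 0.0147]
ee_rot: [0.002, -0.008, 1.0, -0.001]
contact_force: [-0.3, -0.6, -1.6]
width: 0.031
gripper_force: 61.8
```

Call:
{"fn": "move_arm", "kwargs": {
  "deltas": [
    [[0,0,0.002,0,1],[-0.0125,0,0.002,0,1],[-0.025,0,0.002,0,1],[-0.0375,0,0.002,0,1],[-0.0375,0,0.002,0,1],[-0.0375,0,0.002,0,1]]
  ]
}}

```text
clock: 6.6
position: [0.5269, -0.1422, 0.0124]
ee_rot: [0.0, -0.006, 1.0, -0.0]
contact_force: [0.5, -0.4, -0.5]
width: 0.0313
gripper_force: 62.0
```

Call:
{"fn": "move_arm", "kwargs": {
  "deltas": [
    [[-0.004,0,0,0,1],[-0.008,0,0,0,1],[-0.012,0,0,0,1],[-0.016,0,0,0,1],[-0.02,0,0,0,1],[-0.02,0,0,0,1]]
  ]
}}

```text
clock: 7.2
position: [0.5405, -0.1415, 0.0124]
ee_rot: [-0.002, -0.006, 1.0, 0.0]
contact_force: [-5.3, -0.2, 3.5]
width: 0.0315
gripper_force: 62.4
```

Run:
```python
from h import *
s=manip.get_state(); print(s['position'],s['contact_force'])
a=snap('side','s2')[170:320,205:400]
cv2.imwrite('pics/s2c.png',cv2.resize(a,None,fx=4,fy=4,interpolation=cv2.INTER_CUBIC)[:,:,::-1])
```

```text
[ 0.54050981 -0.14150959  0.01237817] [-5.34899177 -0.18432962  3.47794527]
```

View pics/s2c.png

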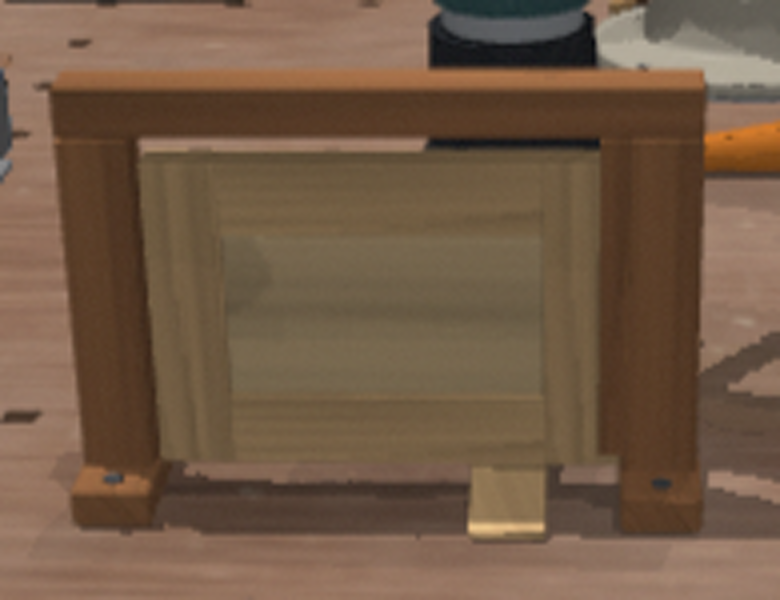

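The side view shows the door shut against the frame, with the wedge's thin end through below it at crop (508,530). I'll push on in small steps and measure the lift by image shift.

Call:
{"fn": "move_arm", "kwargs": {
  "deltas": [
    [[-0.003,0,0,0,1],[-0.006,0,0,0,1],[-0.01,0,0,0,1],[-0.01,0,0,0,1],[-0.01,0,0,0,1]]
  ]
}}

```text
clock: 7.75
position: [0.5481, -0.1413, 0.0124]
ee_rot: [-0.003, -0.006, 1.0, 0.001]
contact_force: [-6.3, -0.0, 4.1]
width: 0.0314
gripper_force: 62.5
```

```bash
cat > m.py <<'E'
from h import *
import sys
s=manip.get_state(); print(s['position'],s['contact_force'])
snap('side',sys.argv[1])
g=lambda f:cv2.imread('pics/'+f+'.png',0)[200:290,242:354].astype(np.float32)
w=cv2.createHanningWindow((112,90),cv2.CV_32F)
a,b=g('s2'),g(sys.argv[1])
print(cv2.phaseCorrelate(a,b,w))
M=np.eye(2,3,dtype=np.float32); print(cv2.findTransformECC(a[4:-8],b[4:-8],M,cv2.MOTION_TRANSLATION)[1][:,2])
c=manip.camera_params('side'); 
f=lambda z:(lambda p:p[1]/p[2]*c['fy'])(np.array(c['R'])@[.655,-.19,z]+c['t'])
print('px/mm',(f(.08)-f(.09))/10)
E
python3 m.py s3
```

```text
[ 0.54805926 -0.14127359  0.01238218] [-6.29355026 -0.04892703  4.10112844]
((0.05211683178689697, -0.6526952262398424), 0.9775184652540418)
[ 0.09140807 -0.99456125]
px/mm 0.5527381819347471
```

Call:
{"fn": "move_arm", "kwargs": {
  "deltas": [
    [[-0.003,0,0,0,1],[-0.006,0,0,0,1],[-0.0085,0,0,0,1],[-0.0085,0,0,0,1],[-0.0085,0,0,0,1]]
  ]
}}

```text
clock: 8.3
position: [0.5542, -0.1411, 0.0123]
ee_rot: [-0.003, -0.006, 1.0, 0.001]
contact_force: [-7.6, -0.4, 5.6]
width: 0.0309
gripper_force: 62.6
```

```bash
python3 m.py s4
```

```text
[ 0.5542101  -0.14111555  0.01234388] [-7.62718678 -0.44286002  5.59292151]
((0.062040458123192366, -1.2819764292436773), 0.8126291826036242)
[-0.21594685 -2.1877804 ]
px/mm 0.5527381819347471
```

Call:
{"fn": "move_arm", "kwargs": {
  "deltas": [
    [[-0.002,0,0,0,1],[-0.004,0,0,0,1],[-0.004,0,0,0,1],[-0.004,0,0,0,1]]
  ]
}}

```text
clock: 8.75
position: [0.5571, -0.141, 0.0124]
ee_rot: [-0.003, -0.006, 1.0, 0.001]
contact_force: [-8.6, -0.8, 6.5]
width: 0.0309
gripper_force: 62.7
```

```bash
python3 m.py s5
python3 - <<'E'
from h import *
# door top edge at hinge stile: sub-pixel row of strongest vertical gradient
for f in('side1','s2','s3','s4','s5'):
    p=cv2.imread('pics/'+f+'.png',0)[:,243:252].mean(1)
    d=np.abs(np.diff(p)); o=[]
    for lo,hi in((203,214),(280,292)):
        w=d[lo:hi]; o.append(round(float((w*np.arange(lo,hi)).sum()/w.sum()),2))
    print(f,o,p[202:214].astype(int),p[280:292].astype(int))
E
```

```text
[ 0.55711713 -0.14103685  0.01238565] [-8.61024738 -0.79173271  6.53446058]
((-0.1569617417476934, -1.648387162516677), 0.771359483577587)
[-0.17684418 -2.2248168 ]
px/mm 0.5527381819347471
side1 [205.39, 285.85] [ 60  63  93 131 130 123  81  81  85  93  92  92] [80 79 78 79 79 70 61 64 61 57 55 51]
s2 [205.51, 285.58] [ 60  63  93 132 134 133  82  83  85  94  92  92] [84 84 83 84 79 67 62 64 62 58 56 52]
s3 [204.94, 285.51] [ 59  63  93 136 133  83  83  85  92  92  92  92] [84 83 83 82 70 62 61 64 62 59 60 52]
s4 [204.61, 285.27] [ 60  63  96 128  81  82  85  93  92  92  92  91] [84 84 82 77 67 61 62 64 63 62 60 52]
s5 [204.78, 285.08] [59 63 83 99 82 84 87 92 92 91 92 92] [84 83 81 72 66 61 61 64 63 62 60 53]
```

Call:
{"fn": "move_arm", "kwargs": {
  "deltas": [
    [[0,0,0,0,-0.2],[0,0,0,0,-1],[0,0,0,0,-1],[0,0,0,0,-1],[0,0,0,0,-1],[0,0,0,0,-1],[0.01,0,-0.05,0,-1],[0.05,0,-0.1,0,-1],[0.1,0,-0.15,0,-1],[0.15,0,-0.2,0,-1],[0.2,0,-0.25,0,-1],[0.2,0,-0.25,0,-1]]
  ]
}}

```text
clock: 10.0
position: [0.3987, -0.1437, 0.2155]
ee_rot: [0.001, -0.006, 1.0, -0.001]
contact_force: [0.1, 0.1, -1.1]
width: 0.0856
gripper_force: 0.0
```

```bash
python3 m.py s6
python3 - <<'E'
from h import *
a=cv2.imread('pics/s6.png')[180:310,205:400]
t=snap('top','t6')[100:300,190:450,::-1]
A=cv2.resize(a,(390,260),interpolation=2);B=cv2.resize(t,(390,300),interpolation=2)
cv2.imwrite('pics/f6.png',np.vstack([A,B]))
for f in('s5','s6'):
    p=cv2.imread('pics/'+f+'.png',0)[:,243:252].mean(1);print(p[202:214].astype(int),p[280:292].astype(int))
E
```

```text
[ 0.39874005 -0.1436892   0.21551971] [ 0.09486754  0.06396164 -1.11433969]
((-0.11793048154287078, -1.852800872607915), 0.719033522076077)
[-0.5738697 -2.4595695]
px/mm 0.5527381819347471
[59 63 83 99 82 84 87 92 92 91 92 92] [84 83 81 72 66 61 61 64 63 62 60 53]
[60 63 81 96 82 84 87 92 91 91 92 92] [82 83 81 72 66 61 61 64 62 62 60 52]
```

View pics/f6.png

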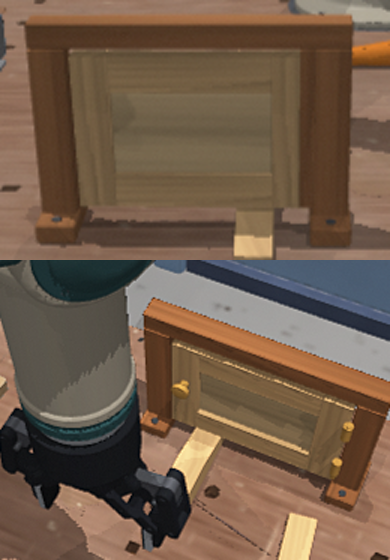

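The door is shut and lifted about 4.5 mm. The wedge stayed in place under the free half, and the gripper is clear of everything.

```bash
python3 -c "
from rig import manip
print(manip.sign_off())"
```

```text
the job is handed in; nothing more can be done
None
```

The thick wedge is pushed in under the middle of the door's free half. The door is shut and jammed about 4.5 mm off its hinge seats (estimated from camera images), the wedge is released, and the job is handed in at about 10 s.

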